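Hold the flask down on the probe of the spring cradle

TASK

Take the larger of the two round steel flasks out of its cork rest, keep it upright, and set its bulb in the sprung ring of the cradle. Press it straight down against the springs until the bulb sits firmly on the rubber probe pad in the middle, keep it pressed there for at least three seconds, and finish still holding it down: do not let it rise or let go. Leave the small flask and the other things on the bench where they stand.

Things in the scene. Friction and masses are not known exactly. Their poses are not given: they have to be found in the camera images.
- large_flask_center (a point): Centre of the spherical bulb of the larger round steel flask (bulb 72 mm across). Above it along the flask's z axis: the bulb meets the neck at 34 mm; the neck is a plain cylinder 26 mm in diameter from 34 to 74 mm; then a lip 31 mm across up to 80 mm; a black rubber stopper 25 mm across ends at 88 mm. Ballasted at the bottom (it rights itself), 0.2 to 0.42 kg. Stands upright with the bulb in a cork rest, its centre about 56 mm above the bench.
- large_flask_neck (a point): Point on the axis of the large flask's neck 60 mm above the bulb centre, where it can be gripped from above. Fingers that reach more than about 24 mm below this point touch the bulb's shoulder, which can be pushed down on.
- large_flask: The large flask; origin at the bulb's centre, z along the neck, upwards.
- rest_a: Fixed cork ring under the large flask, 84 mm outside, 48 mm inside, 30 mm high; origin at the centre of its underside.
- small_flask_center (a point): Bulb centre of the smaller round flask (bulb 52 mm across, same neck, 104 mm from its bottom to the stopper's top), in a like but smaller cork rest (64 mm outside). Not to be moved. The two flasks may stand in either place.
- small_flask: The small flask; origin at the bulb's centre, z along the neck, upwards.
- cradle_seat (a point): Fixed point on the upright axis of the cradle, 92 mm above the bench: where the large bulb's centre lies when the bulb just rests in the unpressed ring (within 1 mm). The cradle is fixed: a round grey base 124 mm across and 12 mm high, three upright guide posts with coil springs 47 mm from the axis, up to 68 mm high, carrying a steel ring with a conical seat, 42 mm inside at the bottom widening to 68 mm at its top, which is 74 mm above the bench when unpressed.
- cradle_ring (a joint): How far the ring is pressed down, m: 0 = up, at the upper stop. The springs push back with about 6 N at the start and 13 N at 16 mm. With the large flask in it, the bulb meets the probe pad at about 16 mm (bulb centre 76 mm above the bench); the ring's own lower stop is at 20 mm, not reached with this flask.
- probe_pad: Fixed rubber probe pad, 23 mm across, on a short post on the cradle's axis inside the ring; its top is 40 mm above the bench. Origin on the axis 12 mm above the bench.
- cup: Plastic mixing cup, 77 mm across, 88 mm high; bystander. Origin under its centre.
- puck: Cast sample puck, 43 mm across, 34 mm high; bystander. Origin under its centre.
- pebble: Flat pebble, about 52 x 53 x 26 mm; bystander. Origin under its centre.
- tape: Roll of packing tape lying flat, 90 mm across, 48 mm high; bystander. Origin under its centre.
Not all that is in view belongs to the job. What is shaped like the rest_a but blue or green is not meant.

How it is judged:
By the outcome, as a careful person would: the job done as asked, in the order asked, and still so for the second after the job is handed in, while the arm keeps its last pose, push and grip.
It also fails if it takes over 48 s, if anything falls off the work surface, if the arm or the gripper's body presses on something with over 40 N, if the wrist force passes 120 N, or if a joint passes its speed limit or range.

ROBOT

A 7-joint arm with a two-finger parallel gripper is mounted at the origin on a cart in front of the work surface, level with it; the furniture and walls round the work are solid. World frame = base frame: x ahead of the robot, y to its left, z up, the work surface at z = 0. Lengths are in m, angles in rad, forces in N, time in s.
With the tool pointing down it reaches from about 0.425 to 0.875 m from the base axis. Payload 4.7 kg.
Tool frame: the origin (TCP) lies midway between the tips of the shut fingers; the grasp point (between the pads) lies 19 mm behind it (ctrl.grip_point_offset is the distance from the TCP to the grasp point, in m); z points along the fingers, y is the line along which they close (so a half turn about z gives the same grasp; the last joint's range is limited). The gripper opens to 87 mm and grips with 3 to 60 N. Pads are 19 mm wide; open, the fingers measure 117 mm over their backs; the gripper's body (75 mm by 190 mm) begins 51 mm behind the grasp point.
Start: joints at [1.264, 0.321, -0.07, 1.45, 0.023, 1.371, -0.057], TCP at [0.205, -0.617, 0.223] pointing down, gripper open.
Joint ranges: [-2.86, 2.86], [-0.3, 2.09], [-1.38, 1.24], [0.06, 2.45], [-1.56, 4.7], [0.09, 2.05], [-2.69, 2.69]. Speed limits (rad/s): [2.57, 2.57, 3.14, 3.14, 3.14, 3.14, 3.14].

INTERFACE

Orientations are given as a rotation vector (axis times angle).
In Python, from bench import ctrl gives the robot as it stands. The module is installed in compiled form; this text tells all that it offers.
- The arm moves only by the shell command python3 -m handwheel 'ROWS' [OPENING] [FORCE]. ROWS is JSON, a list of rows, each an object of numbers: "x", "y", "z": the shift along the tool's x, y, z in m; "wx", "wy", "wz": the turn, a rotation vector about the tool's x, y, z in degrees. A call has 1 to 10 rows; each row is the pose to reach, as a shift and turn from the pose commanded when the call began, along the tool's axes at that moment; what a row does not reach only later rows make up. A row lasts 1/12 s, in which the tool goes at most 41.7 mm and 7.16 degrees, less where a joint would pass 70% of its speed; a pose out of reach is approached as far as the arm can. A call with a gripper value outside its range is refused whole. OPENING is the finger opening in m, from 0 to 0.087, set as the call begins (- or left out, the last holds). The fingers move at their own pace and stop on an object; FORCE is the grip in N (left out, the last holds). Time passes only in rows, so rows that repeat a pose let the fingers close. It gives the time, the measured TCP pose, the force, the opening and the grip force at its end, in the units of the state.
- ctrl.get_state(): the state, without advancing time (a new reading comes with each control period).
- ctrl.get_image(name): name is "scene" or "top" or "wrist"; returns a dict with "image" (384x512x3 uint8, red, green, blue), "K" (3x3 intrinsics, pixels), "world_to_cam" (4x4, takes a point from world to camera coordinates); the wrist camera has in their place "hand_eye" (4x4, takes a point from camera to tool coordinates, whose origin is the TCP and whose axes are the flange's). Camera axes: x right, y down, z forward; pixel columns grow to the right and rows downward; lengths in m; the calibration is good to about 2 mm. A picture is of the moment at which its call begins: read the wrist's pose just before it. There is no depth.
- ctrl.close_job(): hands the job in; it is judged then, once.
The state is a dict: "time": time; "joint_positions": joint angles; "qd": joint speeds; "joint_torque": joint torques, N m; "position": TCP position; "tool_rot": TCP orientation; "ft_force": force on the tool from outside, world axes, zero at the start; "torque": the same for the moment, N m; "grip_width": opening from 0.0 (shut) to 1.0 (fully open); "grip_force": force on a finger pad.
Only numpy, scipy, OpenCV 4.12 (cv2) and the standard library are available. Lean on these libraries where they do the work, as an engineer would, in place of code of your own. Each camera call takes 0.05 s, during which the arm holds its last target. There are 200 camera calls.

## Working session

There is one attempt and no reset: what is moved stays moved. The work goes in short steps, Python scripts to look and compute and a shell command to move; the robot and the scene stay as the last step left them, time stands still between calls to the robot, and variables do not carry over. Pictures are saved under pics/ and viewed, at most 10 in all, crops included, and the job is handed in when it is done.

```bash
mkdir -p pics; cat > h.py <<'E'
from bench import ctrl
import numpy as np, cv2
from scipy.spatial.transform import Rotation as R
def save(n,f):
    s=ctrl.get_state(); d=ctrl.get_image(n); cv2.imwrite('pics/'+f,cv2.cvtColor(d['image'],cv2.COLOR_RGB2BGR)); return s,d
def cam(n,s,d):
    K=np.array(d['K'])
    if n=='wrist':
        T=np.eye(4);T[:3,:3]=R.from_rotvec(s['tool_rot']).as_matrix();T[:3,3]=s['position'];C=T@np.array(d['hand_eye'])
    else: C=np.linalg.inv(d['world_to_cam'])
    return K,C
def pix2z(K,C,u,v,z):
    r=C[:3,:3]@np.linalg.solve(K,[u,v,1]); o=C[:3,3]; return o+r*(z-o[2])/r[2]
def proj(K,C,p):
    q=np.linalg.inv(C)@np.append(p,1); q=K@q[:3]; return q[:2]/q[2]
E
python3 - <<'E'
from h import *
np.set_printoptions(precision=4,suppress=True)
for n in('scene','top'):
    s,d=save(n,n+'1.png'); K,C=cam(n,s,d); print(n,K.tolist(),C)
    np.savez(n+'.npz',K=K,C=C)
print(s)
E
```

```text
scene [[491.8759048697989, 0.0, 247.15147864699227], [0.0, 491.8759048697989, 192.30453873010723], [0.0, 0.0, 1.0]] [[-0.9058 -0.1682  0.3889  0.0176]
 [-0.4236  0.3804 -0.8221  1.0959]
 [-0.0097 -0.9094 -0.4158  0.6491]
 [ 0.      0.      0.      1.    ]]
top [[421.3616321079531, 0.0, 255.63899236358594], [0.0, 421.3616321079531, 194.0012268815289], [0.0, 0.0, 1.0]] [[ 0.027  -0.9878  0.1534  0.3783]
 [-0.9996 -0.0254  0.0125 -0.0127]
 [-0.0084 -0.1537 -0.9881  1.1154]
 [ 0.      0.      0.      1.    ]]
{'time': 0.05, 'joint_positions': array([ 1.2641,  0.3218, -0.0701,  1.4517,  0.0226,  1.3708, -0.0569]), 'qd': array([-0.0004, -0.0002, -0.0019, -0.0022, -0.0021, -0.    ,  0.0013]), 'joint_torque': array([ -0.0001, -49.2997,  -0.406 , -31.3707,  -0.0642,   0.0398,
         0.0001]), 'position': array([ 0.2047, -0.6163,  0.2215]), 'tool_rot': array([-3.0994, -0.5014,  0.0006]), 'ft_force': array([-0.385 ,  0.3526,  0.3236]), 'torque': array([ 0.0315, -0.0256,  0.04  ]), 'grip_force': 0.0, 'grip_width': 0.9995373528558138}
```

View pics/top1.png

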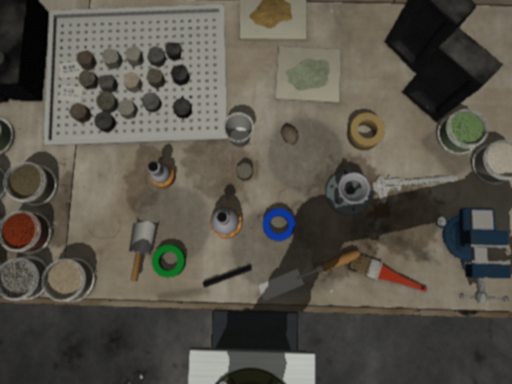

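View pics/scene1.png

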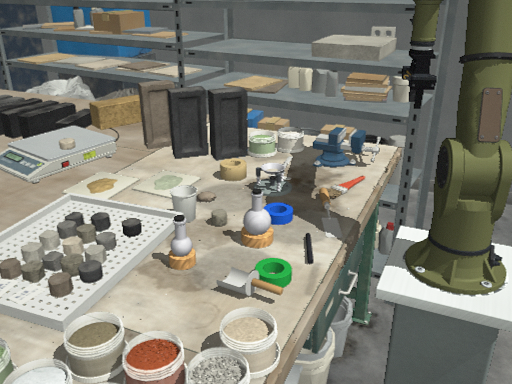

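The top view shows the large flask at about (225,220) and the cradle at (351,188). The small flask is at (159,172). The scene view shows the large bulb at (257,219), its stopper at (258,192) and the cradle at (271,178). I'll enlarge these.

```bash
python3 - <<'E'
from h import *
t=cv2.imread('pics/top1.png');s=cv2.imread('pics/scene1.png')
c=lambda i,u,v:cv2.resize(i[v:v+60,u:u+80],(400,300),interpolation=cv2.INTER_CUBIC)
cv2.imwrite('pics/m1.png',np.vstack([np.hstack([c(t,190,190),c(t,310,160)]),np.hstack([c(s,220,185),c(s,230,150)])]))
E
```

```text
(no output)
```

View pics/m1.png

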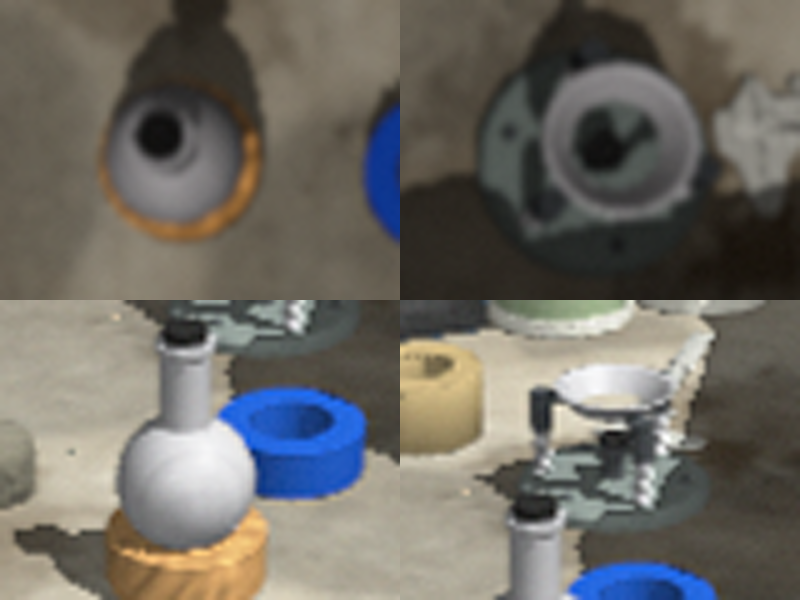

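The crops give these full-image pixels:

| Feature | Top view | Scene view |
|---|---|---|
| Large flask stopper | (221.5,216.7) | (257,190.7) |
| Large bulb | (225,221) | (257.3,221) |
| Cradle ring rim | (354.3,188) | (272.5,167.8) |
| Probe pad | (350.3,190.3) | – |

```bash
python3 - <<'E'
from h import *
np.set_printoptions(precision=4,suppress=True)
A={n:(lambda z:(z['K'],z['C']))(np.load(n+'.npz')) for n in('top','scene')}
for l,n,u,v,z in [('stop','top',221.5,216.7,.144),('bulb','top',225,221,.056),('stop','scene',257,190.7,.144),('bulb','scene',257.3,221,.056),('ring','top',354.3,188,.074),('pad','top',350.3,190.3,.04),('base','top',349.8,193,.012),('ring','scene',272.5,167.8,.074),('small','top',155,166,.125),('cup','top',239,118,.088),('puck','top',245,168,.034)]:
    print(l,n,pix2z(*A[n],u,v,z))
s=ctrl.get_state();Rm=R.from_rotvec(s['tool_rot']).as_matrix();print(Rm)
E
```

```text
stop top [0.4739 0.0771 0.144 ]
bulb top [0.4719 0.076  0.056 ]
stop scene [0.4717 0.0787 0.144 ]
bulb scene [0.4734 0.0734 0.056 ]
ring top [ 0.5615 -0.246   0.074 ]
pad top [ 0.5612 -0.2432  0.04  ]
base top [ 0.5587 -0.2478  0.012 ]
ring scene [ 0.5611 -0.2417  0.074 ]
small top [0.594  0.2439 0.125 ]
cup top [0.732  0.0478 0.088 ]
puck top [0.6144 0.0307 0.034 ]
[[ 0.949   0.3154 -0.0006]
 [ 0.3154 -0.949   0.0016]
 [-0.0001 -0.0017 -1.    ]]
```

```bash
python3 -m handwheel '[{"x":0.033,"y":-0.024},{"x":0.066,"y":-0.048},{"x":0.099,"y":-0.072},{"x":0.132,"y":-0.096},{"x":0.165,"y":-0.12},{"x":0.198,"y":-0.144},{"x":0.231,"y":-0.168},{"x":0.264,"y":-0.192},{"x":0.297,"y":-0.216},{"x":0.33,"y":-0.24}]' 0.087 10; python3 - <<'E'
from h import *
s=ctrl.get_state();Rm=R.from_rotvec(s['tool_rot']).as_matrix();print(Rm.T@(np.array([.45,.03,.235])-s['position']),s['joint_positions'])
E
```

```text
[ 0.43658753 -0.53607112 -0.01256421] [ 1.26406508  0.3217513  -0.07007226  1.45154466  0.02262075  1.37079077
 -0.05687018]invalid input at $[0]: expected keys x, y, z, wx, wy, wz
```

```bash
python3 -m handwheel '[{"x":0.033,"y":-0.024,"z":0,"wx":0,"wy":0,"wz":0},{"x":0.066,"y":-0.048,"z":0,"wx":0,"wy":0,"wz":0},{"x":0.099,"y":-0.072,"z":0,"wx":0,"wy":0,"wz":0},{"x":0.132,"y":-0.096,"z":0,"wx":0,"wy":0,"wz":0},{"x":0.165,"y":-0.12,"z":0,"wx":0,"wy":0,"wz":0},{"x":0.198,"y":-0.144,"z":0,"wx":0,"wy":0,"wz":0},{"x":0.231,"y":-0.168,"z":0,"wx":0,"wy":0,"wz":0},{"x":0.264,"y":-0.192,"z":0,"wx":0,"wy":0,"wz":0},{"x":0.297,"y":-0.216,"z":0,"wx":0,"wy":0,"wz":0},{"x":0.33,"y":-0.24,"z":0,"wx":0,"wy":0,"wz":0}]' 0.087 10; python3 - <<'E'
from h import *
s=ctrl.get_state();Rm=R.from_rotvec(s['tool_rot']).as_matrix();print(Rm.T@(np.array([.46,.01,.24])-s['position']),s['joint_positions'])
E
```

```text
time: 0.93
position: [0.4429, -0.2831, 0.2223]
tool_rot: [3.101, 0.501, -0.001]
ft_force: [-0.3, -0.0, 0.5]
grip_width: 0.997
grip_force: 0.0
[ 0.10858171 -0.27282766 -0.01772342] [ 0.86306694  0.07420295 -0.36111871  1.74695374  0.02738475  1.32557433
 -0.75397953]
```

```bash
python3 -m handwheel '[{"x":0.014,"y":-0.034,"z":-0.002,"wx":0,"wy":0,"wz":0},{"x":0.027,"y":-0.068,"z":-0.004,"wx":0,"wy":0,"wz":0},{"x":0.041,"y":-0.102,"z":-0.006,"wx":0,"wy":0,"wz":0},{"x":0.054,"y":-0.136,"z":-0.008,"wx":0,"wy":0,"wz":0},{"x":0.068,"y":-0.17,"z":-0.01,"wx":0,"wy":0,"wz":0},{"x":0.081,"y":-0.204,"z":-0.012,"wx":0,"wy":0,"wz":0},{"x":0.095,"y":-0.238,"z":-0.015,"wx":0,"wy":0,"wz":0},{"x":0.109,"y":-0.273,"z":-0.018,"wx":0,"wy":0,"wz":0},{"x":0.109,"y":-0.273,"z":-0.018,"wx":0,"wy":0,"wz":0}]'; python3 - <<'E'
from h import *
s,d=save('wrist','w1.png');K,C=cam('wrist',s,d)
print(C, proj(K,C,[.473,.077,.144]),proj(K,C,[.473,.077,.056]))
Rm=R.from_rotvec(s['tool_rot']).as_matrix();print(Rm.T@(np.array([.473,.077,.17])-s['position']),s['joint_positions'])
np.savez('w1.npz',K=K,C=C)
E
```

```text
time: 1.68
position: [0.4599, 0.0173, 0.2414]
tool_rot: [-3.096, -0.52, -0.003]
ft_force: [0.5, 2.0, 0.2]
grip_width: 1.001
grip_force: 0.0
[[ 0.32733389 -0.90814922 -0.26099333  0.53213882]
 [-0.94490783 -0.31498252 -0.08907975  0.04138641]
 [-0.00131063  0.27577346 -0.96122176  0.40488876]
 [ 0.          0.          0.          1.        ]] [198.54045602 155.15844977] [212.30014957 143.22013559]
[ 0.03172601 -0.05203464  0.07158179] [ 0.61008381 -0.0890645  -0.65569547  1.84971667 -0.0580695   1.36099283
 -1.269933  ]
```

View pics/w1.png

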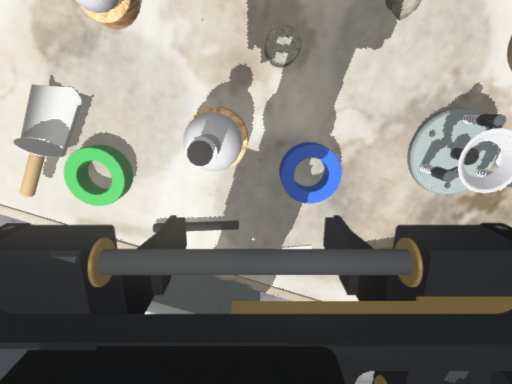

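The wrist view shows the stopper top at (202.5,152), the bulb centre at about (215,140) and the cradle ring rim centre at about (489,160).

```bash
python3 - <<'E'
from h import *
w=np.load('w1.npz');a=(w['K'],w['C'])
print(pix2z(*a,202.5,152,.144),pix2z(*a,215,140,.056),pix2z(*a,489,160,.074))
s=ctrl.get_state();Rm=R.from_rotvec(s['tool_rot']).as_matrix();print(s['position'],Rm,s['qd'],Rm.T@(np.array([.473,.076,.17])-s['position']))
E
```

```text
[0.47707857 0.07432073 0.144     ] [0.47789121 0.07498899 0.056     ] [ 0.56509598 -0.24265845  0.074     ]
[0.45975656 0.01298436 0.24095022] [[ 9.46313540e-01  3.23248886e-01  9.17505168e-04]
 [ 3.23248841e-01 -9.46313979e-01  2.00418415e-04]
 [ 9.33032995e-04  1.06923823e-04 -9.99999559e-01]] [ 0.03682209  0.01489545  0.08478048  0.01122953  0.04827204 -0.00040502
  0.02666922] [ 0.03283598 -0.05535924  0.07097497]
```

```bash
python3 -m handwheel '[{"x":0.017,"y":-0.029,"z":0.01,"wx":0,"wy":0,"wz":0},{"x":0.0345,"y":-0.0575,"z":0.03,"wx":0,"wy":0,"wz":0},{"x":0.0345,"y":-0.0575,"z":0.06,"wx":0,"wy":0,"wz":0},{"x":0.0345,"y":-0.0575,"z":0.07,"wx":0,"wy":0,"wz":0},{"x":0.0345,"y":-0.0575,"z":0.07,"wx":0,"wy":0,"wz":0},{"x":0.0345,"y":-0.0575,"z":0.07,"wx":0,"wy":0,"wz":0},{"x":0.0345,"y":-0.0575,"z":0.07,"wx":0,"wy":0,"wz":0}]'; python3 - <<'E'
from h import *
s,d=save('wrist','w2.png');K,C=cam('wrist',s,d)
print(s['position'],np.abs(s['qd']).max(),proj(K,C,[.4745,.0755,.144]))
np.savez('w2.npz',K=K,C=C)
i=d['image'].astype(int);print(R.from_rotvec(s['tool_rot']).as_matrix())
E
```

```text
time: 2.32
position: [0.4753, 0.0724, 0.1717]
tool_rot: [3.101, 0.498, 0.002]
ft_force: [-1.1, -0.8, 0.2]
grip_width: 1.0
grip_force: 0.0
[0.47528447 0.07240775 0.17166971] 0.010783119715059866 [249.39066139 214.34942885]
[[ 9.49787169e-01  3.12892797e-01  1.55901288e-03]
 [ 3.12893801e-01 -9.49788015e-01 -4.41772686e-04]
 [ 1.34250425e-03  9.07395494e-04 -9.99998687e-01]]
```

View pics/w2.png

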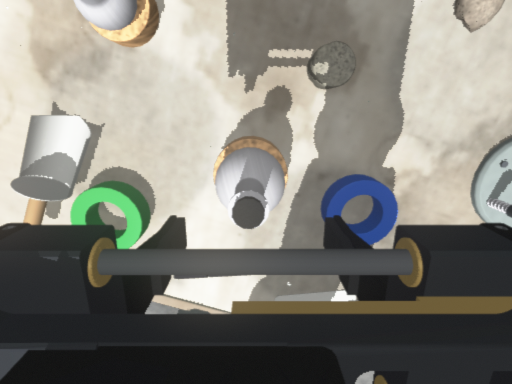

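Here the stopper top is at (248.5,211), midway between the fingers, about 3 px above where I predicted it.

```bash
python3 - <<'E'
from h import *
w=np.load('w2.npz');a=(w['K'],w['C']);p=pix2z(*a,248.5,211,.144);b=pix2z(*a,251,182,.056)
s=ctrl.get_state();Rm=R.from_rotvec(s['tool_rot']).as_matrix();print(p,b,s['position'],Rm.T@(np.array([p[0],p[1],.095])-s['position']))
E
```

```text
[0.47677868 0.07692063 0.144     ] [0.47516481 0.07551862 0.056     ] [0.47547629 0.07267605 0.17192135] [ 0.00240897 -0.00370849  0.07692236]
```

```bash
python3 -m handwheel '[{"x":0.002,"y":-0.003,"z":0.01,"wx":0,"wy":0,"wz":0},{"x":0.002,"y":-0.003,"z":0.03,"wx":0,"wy":0,"wz":0},{"x":0.002,"y":-0.003,"z":0.05,"wx":0,"wy":0,"wz":0},{"x":0.002,"y":-0.003,"z":0.065,"wx":0,"wy":0,"wz":0},{"x":0.002,"y":-0.003,"z":0.073,"wx":0,"wy":0,"wz":0},{"x":0.002,"y":-0.003,"z":0.076,"wx":0,"wy":0,"wz":0},{"x":0.002,"y":-0.003,"z":0.076,"wx":0,"wy":0,"wz":0},{"x":0.002,"y":-0.003,"z":0.076,"wx":0,"wy":0,"wz":0}]' && python3 -m handwheel '[{"x":0,"y":0,"z":0,"wx":0,"wy":0,"wz":0},{"x":0,"y":0,"z":0,"wx":0,"wy":0,"wz":0},{"x":0,"y":0,"z":0,"wx":0,"wy":0,"wz":0},{"x":0,"y":0,"z":0,"wx":0,"wy":0,"wz":0},{"x":0,"y":0,"z":0,"wx":0,"wy":0,"wz":0},{"x":0,"y":0,"z":0,"wx":0,"wy":0,"wz":0},{"x":0,"y":0,"z":0,"wx":0,"wy":0,"wz":0},{"x":0,"y":0,"z":0,"wx":0,"wy":0,"wz":0}]' 0.01 50
```

```text
time: 3.03
position: [0.476, 0.0774, 0.0953]
tool_rot: [3.101, 0.502, 0.002]
ft_force: [0.4, 0.3, -0.7]
grip_width: 0.999
grip_force: 0.0
time: 3.7
position: [0.4753, 0.0773, 0.0945]
tool_rot: [3.101, 0.502, -0.0]
ft_force: [-0.1, 0.1, 1.3]
grip_width: 0.478
grip_force: 0.0
```

```bash
python3 -m handwheel '[{"x":0,"y":0,"z":0,"wx":0,"wy":0,"wz":0},{"x":0,"y":0,"z":0,"wx":0,"wy":0,"wz":0},{"x":0,"y":0,"z":0,"wx":0,"wy":0,"wz":0},{"x":0,"y":0,"z":0,"wx":0,"wy":0,"wz":0},{"x":0,"y":0,"z":0,"wx":0,"wy":0,"wz":0},{"x":0,"y":0,"z":0,"wx":0,"wy":0,"wz":0}]'
```

```text
time: 4.2
position: [0.4753, 0.0775, 0.0945]
tool_rot: [-3.101, -0.502, 0.0]
ft_force: [0.5, 1.3, -0.5]
grip_width: 0.285
grip_force: 50.0
```

```bash
python3 -m handwheel '[{"x":0,"y":0,"z":-0.005,"wx":0,"wy":0,"wz":0},{"x":0,"y":0,"z":-0.015,"wx":0,"wy":0,"wz":0},{"x":0,"y":0,"z":-0.03,"wx":0,"wy":0,"wz":0},{"x":0,"y":0,"z":-0.05,"wx":0,"wy":0,"wz":0},{"x":0,"y":0,"z":-0.07,"wx":0,"wy":0,"wz":0},{"x":0,"y":0,"z":-0.085,"wx":0,"wy":0,"wz":0},{"x":0,"y":0,"z":-0.095,"wx":0,"wy":0,"wz":0},{"x":0,"y":0,"z":-0.1,"wx":0,"wy":0,"wz":0},{"x":0,"y":0,"z":-0.1,"wx":0,"wy":0,"wz":0},{"x":0,"y":0,"z":-0.1,"wx":0,"wy":0,"wz":0}]'; python3 - <<'E'
from h import *
s=ctrl.get_state();Rm=R.from_rotvec(s['tool_rot']).as_matrix();print(s['position'],Rm.T@(np.array([.562,-.2435,.195])-s['position']))
E
```

```text
time: 5.03
position: [0.475, 0.0772, 0.1941]
tool_rot: [3.101, 0.502, -0.001]
ft_force: [-0.4, 1.2, -2.0]
grip_width: 0.284
grip_force: 50.0
[0.47497339 0.07715851 0.19407458] [-0.01850528  0.33174256 -0.00088912]
```

```bash
python3 -m handwheel '[{"x":-0.001,"y":0.01,"z":0,"wx":0,"wy":0,"wz":0},{"x":-0.002,"y":0.03,"z":0,"wx":0,"wy":0,"wz":0},{"x":-0.004,"y":0.06,"z":0,"wx":0,"wy":0,"wz":0},{"x":-0.006,"y":0.095,"z":0,"wx":0,"wy":0,"wz":0},{"x":-0.008,"y":0.13,"z":0,"wx":0,"wy":0,"wz":0},{"x":-0.01,"y":0.165,"z":0,"wx":0,"wy":0,"wz":0},{"x":-0.012,"y":0.2,"z":0,"wx":0,"wy":0,"wz":0},{"x":-0.014,"y":0.235,"z":0,"wx":0,"wy":0,"wz":0},{"x":-0.016,"y":0.265,"z":0,"wx":0,"wy":0,"wz":0},{"x":-0.018,"y":0.285,"z":0,"wx":0,"wy":0,"wz":0}]' && python3 -m handwheel '[{"x":0,"y":0.02,"z":0,"wx":0,"wy":0,"wz":0},{"x":0,"y":0.035,"z":0,"wx":0,"wy":0,"wz":0},{"x":0,"y":0.044,"z":0,"wx":0,"wy":0,"wz":0},{"x":0,"y":0.047,"z":0,"wx":0,"wy":0,"wz":0},{"x":0,"y":0.047,"z":0,"wx":0,"wy":0,"wz":0},{"x":0,"y":0.047,"z":0,"wx":0,"wy":0,"wz":0}]'; python3 - <<'E'
from h import *
s,d=save('wrist','w3.png');K,C=cam('wrist',s,d);np.savez('w3.npz',K=K,C=C);print(s['position'],s['joint_positions'])
s,d=save('top','top3.png');s,e=save('scene','scene3.png')
t=cv2.imread('pics/top3.png');sc=cv2.imread('pics/scene3.png')
c=lambda i,u,v:cv2.resize(i[v:v+60,u:u+80],(400,300),interpolation=cv2.INTER_CUBIC)
w=cv2.resize(cv2.imread('pics/w3.png'),(400,300))
cv2.imwrite('pics/m3.png',np.vstack([np.hstack([c(t,310,160),c(sc,230,140)]),np.hstack([w,w*0])]))
E
```

```text
time: 5.87
position: [0.5472, -0.2041, 0.1926]
tool_rot: [3.102, 0.495, -0.004]
ft_force: [0.3, -0.2, -2.3]
grip_width: 0.289
grip_force: 50.0
time: 6.37
position: [0.563, -0.242, 0.1944]
tool_rot: [-3.1, -0.504, 0.001]
ft_force: [0.6, 0.1, -2.9]
grip_width: 0.286
grip_force: 50.0
[ 0.56295338 -0.24195557  0.19435112] [ 0.7804726   0.29719171 -0.50716376  1.57264148  0.14688578  1.31082706
 -0.99439358]
```

View pics/m3.png

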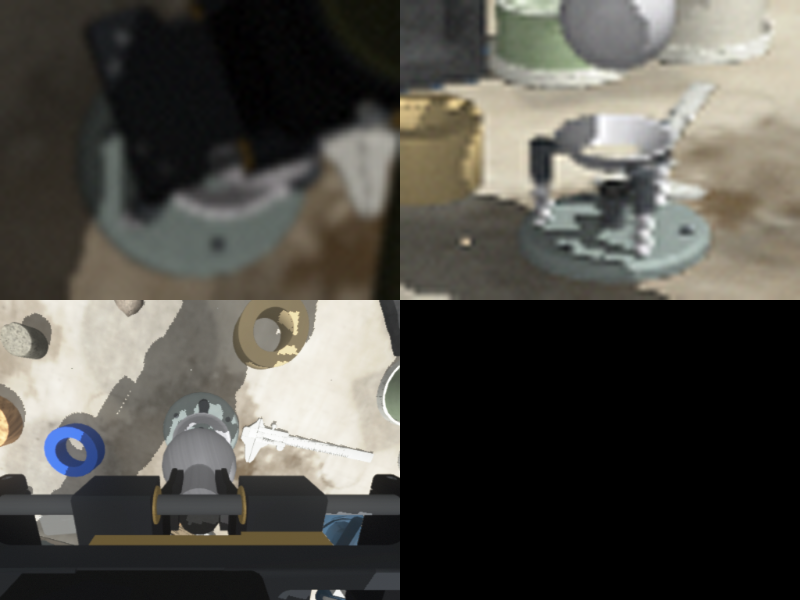

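The scene crop shows the bulb centre at u≈273.5 above the ring, whose centre is at u≈272.7. In the wrist view the bulb is at u≈255 and the base at u≈258. The flask hangs upright over the cradle.

```bash
python3 - <<'E'
from h import *
np.set_printoptions(precision=4,suppress=True)
A={n:(lambda z:(z['K'],z['C']))(np.load(n+'.npz')) for n in('top','scene','w1','w3')}
for p in([.563,-.242,.156],[.563,-.242,.074],[.563,-.242,.012],[.563,-.247,.074],[.568,-.242,.074]): print(p,[(n,proj(*A[n],p)) for n in('scene','w3','top','w1')])
E
```

```text
[0.563, -0.242, 0.156] [('scene', array([272.2982, 142.9446])), ('w3', array([253.952 , 209.3239])), ('top', array([360.4929, 181.3586])), ('w1', array([559.0225, 178.4747]))]
[0.563, -0.242, 0.074] [('scene', array([271.9971, 167.6768])), ('w3', array([254.1929, 181.4284])), ('top', array([352.7121, 187.3646])), ('w1', array([487.5641, 161.4578]))]
[0.563, -0.242, 0.012] [('scene', array([271.7781, 185.6667])), ('w3', array([254.3037, 168.5938])), ('top', array([347.5793, 191.3266])), ('w1', array([452.4751, 153.1018]))]
[0.563, -0.247, 0.074] [('scene', array([272.6014, 167.1403])), ('w3', array([258.714 , 182.8916])), ('top', array([354.7151, 187.415 ])), ('w1', array([491.2028, 162.8071]))]
[0.568, -0.242, 0.074] [('scene', array([270.5316, 167.4413])), ('w3', array([255.7144, 177.0376])), ('top', array([352.6955, 185.3973])), ('w1', array([489.8488, 157.5456]))]
```

```bash
python3 - <<'E'
from h import *
w=cv2.imread('pics/w3.png');w1=cv2.imread('pics/w1.png')
s=cv2.imread('pics/scene3.png')
cv2.imwrite('pics/m4.png',np.hstack([cv2.resize(w[110:230,190:320],(433,400),interpolation=cv2.INTER_CUBIC),cv2.resize(w1[90:210,400:512],(367,400),interpolation=cv2.INTER_CUBIC)]))
E
```

```text
(no output)
```

View pics/m4.png

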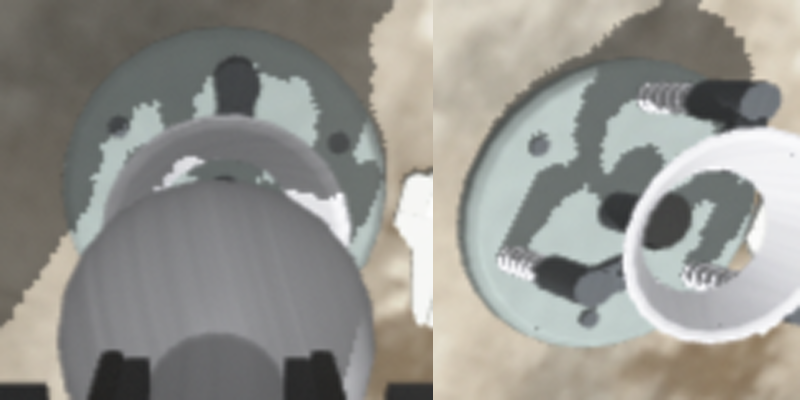

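The close crop puts the base centre at u≈257.2, with its far edge at v≈118.4. The ring is at u≈258.5 and the bulb at u≈254.9, so the flask has to go about 4 mm towards −y. I'll get x from the base's far edge.

```bash
python3 - <<'E'
from h import *
w=np.load('w3.npz');a=(w['K'],w['C']);t=np.linspace(0,6.28,200)
for x in(.560,.563,.566):
    q=np.array([proj(*a,[x+.062*np.cos(k),-.246+.062*np.sin(k),.012]) for k in t]);print(x,q.min(0),q.max(0))
s=ctrl.get_state();Rm=R.from_rotvec(s['tool_rot']).as_matrix();print(s['position'],Rm.T@(np.array([.563,-.246,.195])-s['position']),Rm)
E
```

```text
0.56 [207.44129889 121.48579735] [305.684636   217.40540083]
0.563 [208.09242222 119.05443023] [306.55686052 215.40515698]
0.566 [208.74647368 116.61158403] [307.4330106  213.39635014]
[ 0.5630671  -0.24192533  0.194804  ] [-0.00135642  0.00384285 -0.00019618] [[ 9.48332178e-01  3.17279163e-01  1.15330336e-04]
 [ 3.17279161e-01 -9.48332185e-01  4.03873938e-05]
 [ 1.22185548e-04 -1.70875291e-06 -9.99999993e-01]]
```

```bash
python3 -m handwheel '[{"x":-0.001,"y":0.004,"z":0.005,"wx":0,"wy":0,"wz":0},{"x":-0.001,"y":0.004,"z":0.02,"wx":0,"wy":0,"wz":0},{"x":-0.001,"y":0.004,"z":0.035,"wx":0,"wy":0,"wz":0},{"x":-0.001,"y":0.004,"z":0.047,"wx":0,"wy":0,"wz":0},{"x":-0.001,"y":0.004,"z":0.055,"wx":0,"wy":0,"wz":0},{"x":-0.001,"y":0.004,"z":0.06,"wx":0,"wy":0,"wz":0},{"x":-0.001,"y":0.004,"z":0.06,"wx":0,"wy":0,"wz":0}]' - 60 && python3 -m handwheel '[{"x":0,"y":0,"z":0.003,"wx":0,"wy":0,"wz":0},{"x":0,"y":0,"z":0.006,"wx":0,"wy":0,"wz":0},{"x":0,"y":0,"z":0.008,"wx":0,"wy":0,"wz":0},{"x":0,"y":0,"z":0.01,"wx":0,"wy":0,"wz":0},{"x":0,"y":0,"z":0.01,"wx":0,"wy":0,"wz":0},{"x":0,"y":0,"z":0.01,"wx":0,"wy":0,"wz":0}]'
```

```text
time: 7.1
position: [0.5629, -0.2473, 0.1335]
tool_rot: [-3.1, -0.502, 0.002]
ft_force: [0.2, 0.5, -2.2]
grip_width: 0.288
grip_force: 60.0
time: 7.6
position: [0.5643, -0.2474, 0.1262]
tool_rot: [3.1, 0.502, 0.003]
ft_force: [-1.6, 1.3, 4.9]
grip_width: 0.286
grip_force: 60.0
```

```bash
python3 -m handwheel '[{"x":0,"y":0,"z":0.002,"wx":0,"wy":0,"wz":0},{"x":0,"y":0,"z":0.004,"wx":0,"wy":0,"wz":0},{"x":0,"y":0,"z":0.006,"wx":0,"wy":0,"wz":0},{"x":0,"y":0,"z":0.008,"wx":0,"wy":0,"wz":0},{"x":0,"y":0,"z":0.009,"wx":0,"wy":0,"wz":0},{"x":0,"y":0,"z":0.01,"wx":0,"wy":0,"wz":0},{"x":0,"y":0,"z":0.01,"wx":0,"wy":0,"wz":0},{"x":0,"y":0,"z":0.01,"wx":0,"wy":0,"wz":0}]' && python3 -m handwheel '[{"x":0,"y":0,"z":0.001,"wx":0,"wy":0,"wz":0},{"x":0,"y":0,"z":0.002,"wx":0,"wy":0,"wz":0},{"x":0,"y":0,"z":0.002,"wx":0,"wy":0,"wz":0},{"x":0,"y":0,"z":0.002,"wx":0,"wy":0,"wz":0}]'
```

```text
time: 8.27
position: [0.5645, -0.2474, 0.1172]
tool_rot: [3.1, 0.502, 0.004]
ft_force: [-2.2, 1.7, 9.9]
grip_width: 0.286
grip_force: 60.0
time: 8.6
position: [0.5645, -0.2474, 0.1154]
tool_rot: [3.099, 0.502, 0.004]
ft_force: [-2.9, 1.5, 9.8]
grip_width: 0.286
grip_force: 60.0
```

```bash
python3 -m handwheel '[{"x":-0.001,"y":-0.001,"z":0.0005,"wx":0,"wy":0,"wz":0},{"x":-0.001,"y":-0.001,"z":0.001,"wx":0,"wy":0,"wz":0},{"x":-0.001,"y":-0.001,"z":0.0015,"wx":0,"wy":0,"wz":0},{"x":-0.001,"y":-0.001,"z":0.0015,"wx":0,"wy":0,"wz":0},{"x":-0.001,"y":-0.001,"z":0.0015,"wx":0,"wy":0,"wz":0}]' && python3 -m handwheel '[{"x":0,"y":0,"z":0.0005,"wx":0,"wy":0,"wz":0},{"x":0,"y":0,"z":0.001,"wx":0,"wy":0,"wz":0},{"x":0,"y":0,"z":0.0015,"wx":0,"wy":0,"wz":0},{"x":0,"y":0,"z":0.0015,"wx":0,"wy":0,"wz":0},{"x":0,"y":0,"z":0.0015,"wx":0,"wy":0,"wz":0}]'
```

```text
time: 9.02
position: [0.5642, -0.247, 0.1144]
tool_rot: [3.098, 0.502, 0.007]
ft_force: [-1.4, 2.2, 11.1]
grip_width: 0.285
grip_force: 60.0
time: 9.43
position: [0.5644, -0.2471, 0.1139]
tool_rot: [3.098, 0.502, 0.007]
ft_force: [-2.7, 2.6, 15.2]
grip_width: 0.286
grip_force: 60.0
```

```bash
python3 -m handwheel '[{"x":0,"y":0,"z":0.001,"wx":0,"wy":0,"wz":0},{"x":0,"y":0,"z":0.002,"wx":0,"wy":0,"wz":0},{"x":0,"y":0,"z":0.003,"wx":0,"wy":0,"wz":0},{"x":0,"y":0,"z":0.003,"wx":0,"wy":0,"wz":0},{"x":0,"y":0,"z":0.003,"wx":0,"wy":0,"wz":0},{"x":0,"y":0,"z":0.003,"wx":0,"wy":0,"wz":0}]'
```

```text
time: 9.93
position: [0.5649, -0.247, 0.1136]
tool_rot: [3.097, 0.502, 0.009]
ft_force: [-7.1, 3.5, 27.6]
grip_width: 0.285
grip_force: 60.0
```

```bash
python3 -m handwheel '[{"x":0,"y":0,"z":0,"wx":0,"wy":0,"wz":0},{"x":0,"y":0,"z":0,"wx":0,"wy":0,"wz":0},{"x":0,"y":0,"z":0,"wx":0,"wy":0,"wz":0},{"x":0,"y":0,"z":0,"wx":0,"wy":0,"wz":0},{"x":0,"y":0,"z":0,"wx":0,"wy":0,"wz":0},{"x":0,"y":0,"z":0,"wx":0,"wy":0,"wz":0},{"x":0,"y":0,"z":0,"wx":0,"wy":0,"wz":0},{"x":0,"y":0,"z":0,"wx":0,"wy":0,"wz":0},{"x":0,"y":0,"z":0,"wx":0,"wy":0,"wz":0},{"x":0,"y":0,"z":0,"wx":0,"wy":0,"wz":0}]'
python3 - <<'E'
from h import *
save('scene','scene5.png');save('wrist','w5.png')
sc=cv2.imread('pics/scene5.png')
cv2.imwrite('pics/m5.png',np.hstack([cv2.resize(sc[120:220,225:325],(400,400),interpolation=cv2.INTER_CUBIC),cv2.resize(cv2.imread('pics/w5.png')[100:300,150:350],(400,400))]))
E
```

```text
time: 10.77
position: [0.565, -0.247, 0.1136]
tool_rot: [3.097, 0.502, 0.009]
ft_force: [-6.6, 4.0, 27.7]
grip_width: 0.29
grip_force: 60.0
```

View pics/m5.png

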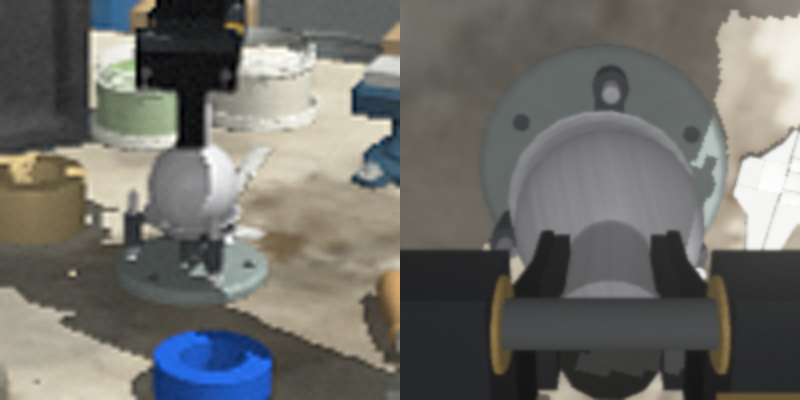

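The flask stands upright. Its bulb (crop (193,188)) sits in the ring, which is pressed down the posts, and the base centre (crop u≈605) lines up with the bulb (u≈607). I'll hold it there for more than 3 s.

```bash
python3 -m handwheel '[{"x":0,"y":0,"z":0,"wx":0,"wy":0,"wz":0},{"x":0,"y":0,"z":0,"wx":0,"wy":0,"wz":0},{"x":0,"y":0,"z":0,"wx":0,"wy":0,"wz":0},{"x":0,"y":0,"z":0,"wx":0,"wy":0,"wz":0},{"x":0,"y":0,"z":0,"wx":0,"wy":0,"wz":0},{"x":0,"y":0,"z":0,"wx":0,"wy":0,"wz":0},{"x":0,"y":0,"z":0,"wx":0,"wy":0,"wz":0},{"x":0,"y":0,"z":0,"wx":0,"wy":0,"wz":0},{"x":0,"y":0,"z":0,"wx":0,"wy":0,"wz":0},{"x":0,"y":0,"z":0,"wx":0,"wy":0,"wz":0}]'
python3 -m handwheel '[{"x":0,"y":0,"z":0,"wx":0,"wy":0,"wz":0},{"x":0,"y":0,"z":0,"wx":0,"wy":0,"wz":0},{"x":0,"y":0,"z":0,"wx":0,"wy":0,"wz":0},{"x":0,"y":0,"z":0,"wx":0,"wy":0,"wz":0},{"x":0,"y":0,"z":0,"wx":0,"wy":0,"wz":0},{"x":0,"y":0,"z":0,"wx":0,"wy":0,"wz":0},{"x":0,"y":0,"z":0,"wx":0,"wy":0,"wz":0},{"x":0,"y":0,"z":0,"wx":0,"wy":0,"wz":0},{"x":0,"y":0,"z":0,"wx":0,"wy":0,"wz":0},{"x":0,"y":0,"z":0,"wx":0,"wy":0,"wz":0}]'
python3 -m handwheel '[{"x":0,"y":0,"z":0,"wx":0,"wy":0,"wz":0},{"x":0,"y":0,"z":0,"wx":0,"wy":0,"wz":0},{"x":0,"y":0,"z":0,"wx":0,"wy":0,"wz":0},{"x":0,"y":0,"z":0,"wx":0,"wy":0,"wz":0},{"x":0,"y":0,"z":0,"wx":0,"wy":0,"wz":0},{"x":0,"y":0,"z":0,"wx":0,"wy":0,"wz":0},{"x":0,"y":0,"z":0,"wx":0,"wy":0,"wz":0},{"x":0,"y":0,"z":0,"wx":0,"wy":0,"wz":0},{"x":0,"y":0,"z":0,"wx":0,"wy":0,"wz":0},{"x":0,"y":0,"z":0,"wx":0,"wy":0,"wz":0}]'
python3 -m handwheel '[{"x":0,"y":0,"z":0,"wx":0,"wy":0,"wz":0},{"x":0,"y":0,"z":0,"wx":0,"wy":0,"wz":0},{"x":0,"y":0,"z":0,"wx":0,"wy":0,"wz":0},{"x":0,"y":0,"z":0,"wx":0,"wy":0,"wz":0},{"x":0,"y":0,"z":0,"wx":0,"wy":0,"wz":0},{"x":0,"y":0,"z":0,"wx":0,"wy":0,"wz":0},{"x":0,"y":0,"z":0,"wx":0,"wy":0,"wz":0},{"x":0,"y":0,"z":0,"wx":0,"wy":0,"wz":0},{"x":0,"y":0,"z":0,"wx":0,"wy":0,"wz":0},{"x":0,"y":0,"z":0,"wx":0,"wy":0,"wz":0}]'
python3 -c "
from bench import ctrl
s=ctrl.get_state()
if s['ft_force'][2]>22 and s['time']>13.5 and s['position'][2]<.115: print(ctrl.close_job())"
```

```text
time: 11.7
position: [0.5649, -0.247, 0.1136]
tool_rot: [3.097, 0.502, 0.009]
ft_force: [-5.9, 4.2, 27.8]
grip_width: 0.289
grip_force: 60.0
time: 12.53
position: [0.5649, -0.247, 0.1136]
tool_rot: [3.097, 0.502, 0.009]
ft_force: [-7.1, 4.1, 27.5]
grip_width: 0.291
grip_force: 60.0
time: 13.37
position: [0.5649, -0.247, 0.1136]
tool_rot: [3.097, 0.502, 0.009]
ft_force: [-5.8, 4.5, 27.5]
grip_width: 0.284
grip_force: 60.0
time: 14.2
position: [0.5649, -0.247, 0.1136]
tool_rot: [3.097, 0.502, 0.009]
ft_force: [-6.4, 4.3, 28.1]
grip_width: 0.286
grip_force: 60.0
the job is handed in; nothing more can be done
None
```

The large flask is seated in the cradle ring and pressed down until it stopped firmly, as on the probe pad; it was held there at about 28 N for over 4 s, and I handed the job in at 14.2 s with the arm still gripping and pressing.

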